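# Index the filter wheel two clicks past its white dot and lock it

### The job

Set the round filter wheel on the grey changer by fingertip: press lightly on its flat rubber face with the closed fingers (hard enough to drag it, but never more than about 15 N on the wheel, the changer or its lever) and turn it clockwise, seen from above, one click at a time, letting it settle for a moment in every click. Bring the white dot to the red pointer first, then go exactly two clicks further and not past that, and only then throw the black-knobbed lock lever outward, away from the wheel, as far as it goes. Leave the vial, the timer and the rubber stopper where they are.

Things in the scene. Friction and masses are not known exactly. Their poses are not given: they have to be found in the camera images.
- changer: Grey box, 164 (x) x 206 (y) x 44 mm high, fixed on the worktop; carries wheel, pointer and lock lever. Origin on the worktop under the wheel's axis, z up; the box reaches x -82 to +82, y -127 to +79 mm from it. The lever's axis runs along x through y = -103, z = 52 mm; unlocked, its knob stands 43 mm clear of the wheel's rim.
- face (a point): Nominal centre of the wheel's flat top face, 65.5 mm over the worktop. The true face lies up to 5 mm higher or lower from start to start, not measured: feel for it; it is hard, with no spring in it. Disc 124 mm across, 12 mm thick, nothing to grip. Black rubber finger track 36 to 60 mm from the axis, free all round; 8 alike green windows inside it, one a click.
- pointer (a point): Red pointer block with a white line, 14 x 12 mm, on the changer's +x side of the wheel; this point is its inner end, 67 mm from the axis, top at z = 58 mm. The wheel's only white dot (10 mm across) lies on the track, 49 mm from the axis.
- wheel (a joint): Wheel angle, rad: 0 with the white dot at the pointer, growing clockwise from above; a click every 0.785, no stops; starts between -1.84 and -0.52, in a click or hung midway; wanted 1.571. Leaving a click takes about 3 N along the track, most at once, none half way; beyond that it falls into the next click when let go, within 0.03. A finger pressing with 9 N drags it, under 3 N it slips.
- lock_lever (a joint): Lock lever angle, rad: 0 unlocked (leaning 0.2 outward, to the changer's -y), 0.95 fully thrown outward (leaning 1.15). It stays where left, takes about 1 N at the knob, and goes fully over only while the wheel rests in a click: its foot enters the wheel's teeth and blocks the wheel.
- lever_knob (a point): Centre of the lever's black ball knob, 18 mm in diameter, 55 mm from the lever's axis, on a 10 mm round steel stem.
- vial: Glass vial with a red cap, 21 mm across and 54 mm tall, standing upright; origin under its centre. Leave alone.
- timer: White bench timer lying flat, 52 x 68 x 16 mm; origin under its centre. Leave alone.
- stopper: Brown-red rubber stopper standing on its narrow end, 29 mm across and 26 mm high; origin under its centre. Leave alone.

How it is judged:
By the outcome, as a careful person would: the job done as asked, in the order asked, and still so for the second after the job is handed in, with the robot touching nothing.
It also fails if it takes over 72 s, if anything falls off the work surface, if the arm or the gripper's body presses on something with over 40 N, if the wrist force passes 120 N, or if a joint passes its speed limit or range.

### The arm

A 7-joint arm with a two-finger parallel gripper is mounted at the origin on a cart in front of the work surface, level with it; the furniture and walls round the work are solid. World frame = base frame: x ahead of the robot, y to its left, z up, the work surface at z = 0. Lengths are in mm, angles in rad, forces in N, time in s.
With the tool pointing down it reaches from about 425 to 950 mm from the base axis. Payload 16.7 kg.
Tool frame: the origin (TCP) lies midway between the tips of the shut fingers; the grasp point (between the pads) lies 19 mm behind it; z points along the fingers, y is the line along which they close (so a half turn about z gives the same grasp; the last joint's range is limited). The gripper opens to 94 mm and grips with 3 to 60 N. Pads are 16 mm wide; open, the fingers measure 119 mm over their backs; the gripper's body (75 mm by 177 mm) begins 78 mm behind the grasp point.
Start: joints at [-1.347, 0.426, 0.074, 1.606, -0.034, 1.111, -0.067], TCP at [245.853, 628.594, 205.467] pointing down, gripper open.
Joint ranges: [-2.85, 2.85], [-0.5, 2.14], [-1.23, 1.37], [0.21, 2.46], [-1.02, 4.16], [0.16, 2.05], [-2.73, 2.73]. Speed limits (rad/s): [1.89, 1.89, 2.39, 2.39, 3.01, 3.01, 3.01].

### API

Orientations are given as [roll, pitch, yaw] about the fixed x, y, z axes, in that order (R = Rz(yaw) Ry(pitch) Rx(roll)).
In Python, from rig import env gives the robot as it stands.
- The arm moves only by the tool move_arm, never from a script. Its argument "plan" is a list that holds one entry, the list of rows, each a list of 5 numbers: the closure, from 0 (fully open) to 1 (shut), then the shift along the tool's x, y, z in units of 30 mm (1.0 is 30 mm), then the turn about the tool's z in rad. In form: [[[gripper, x, y, z, twist], ...]]. A call has 1 to 5 rows; each row shifts and turns the commanded pose from where the row before left it, along the tool's axes as they then stand; what a row does not reach is not made up. A row lasts 1/8 s, in which the tool goes at most 62.5 mm and 10.7 degrees, less where a joint would pass 70% of its speed; a pose out of reach is approached as far as the arm can. A call is refused whole if a number of a shift passes 1 or a number of a turn 0.188, either way. A call with a gripper value outside its range is refused whole. The fingers move at their own pace and stop on an object; "newtons" is the grip in N (left out, the last holds). Time passes only in rows, so rows that do not move let the fingers close. It gives the time, the measured TCP pose, the force, the opening and the grip force at its end, in the units of the state.
- env.read_state(): the state, without advancing time (a new reading comes with each control period).
- env.grab_frame(name): name is "scene" or "top" or "wrist"; returns a dict with "image" (420x560x3 uint8, blue, green, red), "z_map" (420x560 float32, mm along the optical axis (not along the pixel's ray), 0 where there is no reading), "fx", "fy", "cx", "cy" (pixels), "eye" and "orientation" of the camera in the world; the wrist camera has in their place "mount" (4x4, takes a point from camera to tool coordinates, whose origin is the TCP and whose axes are the flange's). Camera axes: x right, y down, z forward; pixel columns grow to the right and rows downward; lengths in mm; the calibration is good to about 2 mm. A picture is of the moment at which its call begins: read the wrist's pose just before it.
- env.hand_in(): hands the job in; it is judged then, once.
Trained networks look in a picture, given as the dict that the camera call returned (one of the last four; its "shot" number tells which), for a name from the list of things; names that differ only in an ending like _2 or _b are one class to them, and where a whole thing is asked for, a point or a joint stands for the part that bears it (a point fixed in the world has none). Each returns a list of dicts, best first, with "confidence" (0 to 1); they miss things now and then, are a little off and sometimes report something else, mostly with a low value. They report only what shows in the picture. A call takes as long as a camera call.
- env.find_in(thing, picture): "position" ([x, y, z] in mm, in world coordinates, good to about 4 mm: the middle of the surface that is visible of it).
- env.masks_of(thing, picture): "region" (420x560 bool, what is visible of it).
The state is a dict: "clock": time; "joints": joint angles; "joint_velocities": joint speeds; "tau": joint torques, N m; "ee_pos": TCP position; "tcp_rot": TCP orientation; "ft_force": force on the tool from outside, world axes, zero at the start; "moment": the same for the moment, N m; "finger_gap": finger opening in mm; "gripper_force": force on a finger pad.
Only numpy, scipy, OpenCV 4.12 (cv2) and the standard library are available. Lean on these libraries where they do the work, as an engineer would, in place of code of your own. Each camera call takes 0.05 s, during which the arm holds its last target. There are 200 camera calls.

## Working session

There is one attempt and no reset: what is moved stays moved. The work goes in short steps, Python scripts to look and compute and a tool call to move; the robot and the scene stay as the last step left them, time stands still between calls to the robot, and variables do not carry over. Pictures are saved under pics/ and viewed, at most 10 in all, crops included, and the job is handed in when it is done.

Besides the shell and the picture viewer there is one more tool, called as name([rows], argument=value, ...), one row to a line, values as JSON. move_arm: Moves the arm, as the interface text tells. Its arguments: {"type":"object","properties":{"plan":{"type":"array","items":{"type":"array","items":{"type":"array","items":{"type":"number"}}}},"newtons":{"type":"number"}},"required":["plan"]}

```bash
ls; mkdir -p pics; cat > h.py <<'E'
from rig import env
import numpy as np, cv2
from scipy.spatial.transform import Rotation as R
def w(f,u,v,z=None):
    z=f["z_map"][int(v),int(u)] if z is None else z
    c=np.array([(u-f["cx"])*z/f["fx"],(v-f["cy"])*z/f["fy"],z])
    return Rm(f)@c+np.array(f["eye"])
def Rm(f):
    o=np.array(f["orientation"])
    return o if o.shape==(3,3) else R.from_euler('xyz',o).as_matrix()
E
python3 - <<'E'
from h import *
np.set_printoptions(precision=3,suppress=True)
print(env.read_state())
a=env.grab_frame("scene");b=env.grab_frame("top")
for n,f in (("scene",a),("top",b)):
    cv2.imwrite(f"pics/{n}0.png",f["image"]);print(n,f["eye"],f["orientation"],f["fx"],f["cx"],f["cy"])
    for t in ["changer","face","wheel","pointer","lock_lever","lever_knob","vial","timer","stopper"]:
        try: print(t,[(np.round(d["position"]),round(d["confidence"],2)) for d in env.find_in(t,f)[:2]])
        except Exception as e: print(t,e)
E
```

```text
pics
{'clock': 0.0, 'joints': array([-1.347,  0.427,  0.074,  1.607, -0.034,  1.111, -0.067]), 'joint_velocities': array([-0.001, -0.001,  0.   , -0.001, -0.002,  0.001,  0.002]), 'tau': array([ -0.001, -93.58 ,   3.666, -45.42 ,  -0.049,   0.02 ,   0.   ]), 'ee_pos': array([245.732, 628.222, 204.76 ]), 'tcp_rot': array([-3.14 ,  0.   ,  2.769]), 'ft_force': array([-0.419, -1.007,  0.463]), 'moment': array([-0.037,  0.052, -0.073]), 'gripper_force': 0.0, 'finger_gap': 94.07577490374153}
scene [ 88.533 527.475 585.029] [-2.207 -0.023 -2.415] 455.63711798606494 279.63721333091314 208.36588679825928
changer [(array([489.,  73.,  40.]), 0.95)]
face [(array([490.,  74.,  42.]), 0.79)]
wheel [(array([530.,  68.,  68.]), 0.65)]
pointer [(array([487.,  74.,  41.]), 0.62)]
lock_lever [(array([514., -47.,  78.]), 0.71)]
lever_knob [(array([515., -44.,  81.]), 0.57)]
vial [(array([603., 168.,  33.]), 0.6)]
timer [(array([508., 217.,  16.]), 0.85)]
stopper [(array([488., -95.,  23.]), 0.63), (array([603., 166.,  31.]), 0.31)]
top [480.139  10.418 962.266] [-3.07  -0.013 -1.567] 535.2228697617583 281.26490423105923 214.82018215767232
changer [(array([522.,  -0.,  48.]), 0.82)]
face [(array([523.,  -4.,  42.]), 0.65)]
wheel [(array([537.,  60.,  70.]), 0.9), (array([518., -49.,  90.]), 0.46)]
pointer [(array([522.,  -6.,  46.]), 0.66)]
lock_lever [(array([519., -51.,  88.]), 0.69)]
lever_knob []
vial [(array([611., 162.,  55.]), 0.71), (array([517., -51.,  86.]), 0.7)]
timer [(array([513., 210.,  13.]), 0.62)]
stopper [(array([ 488., -104.,   29.]), 0.55)]
```

View pics/top0.png

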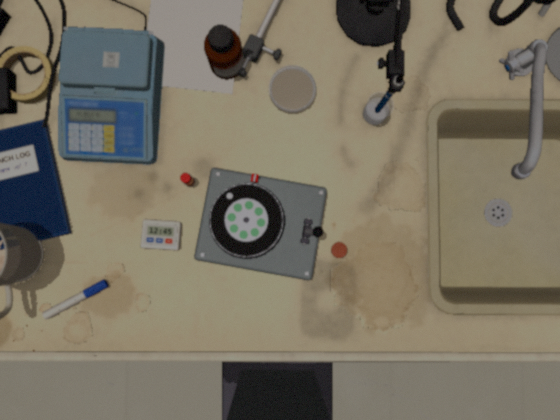

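View pics/scene0.png

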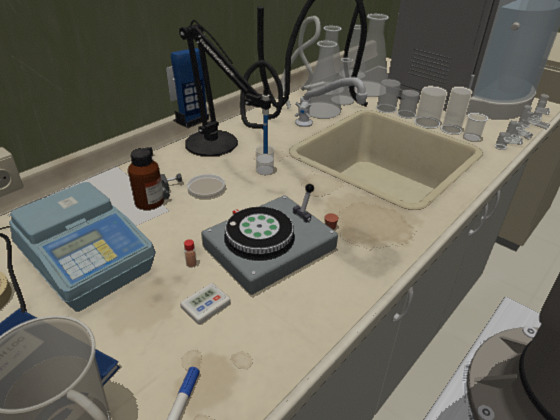

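The top view shows the wheel centre at about (247,220), pointer (255,178), white dot (229,196), knob (318,232) and stopper (340,250). The vial (187,179) and timer (160,235) are clear of the changer. The dot is about one click short of the pointer.

```bash
cat > meas.py <<'E'
from h import *
np.set_printoptions(precision=3,suppress=True)
def plane(f,u,v,z):
    d=Rm(f)@np.array([(u-f["cx"])/f["fx"],(v-f["cy"])/f["fy"],1]);e=np.array(f["eye"])
    return e+d*(z-e[2])/d[2]
def blobs(f,m,box,z,amin=4):
    k=np.zeros(m.shape,np.uint8);x0,y0,x1,y1=box;k[y0:y1,x0:x1]=m[y0:y1,x0:x1]
    n,l,s,c=cv2.connectedComponentsWithStats(k)
    return [(s[i,4],np.round(c[i],1),plane(f,*c[i],z)[:2]) for i in range(1,n) if s[i,4]>=amin]
E
python3 - <<'E'
from meas import *
f=env.grab_frame("top");im=f["image"].astype(int);B,G,Rr=im[...,0],im[...,1],im[...,2]
hsv=cv2.cvtColor(f["image"],cv2.COLOR_BGR2HSV)
mg=((hsv[...,0]>40)&(hsv[...,0]<85)&(hsv[...,1]>50)).astype(np.uint8)
gb=blobs(f,mg,(205,180,290,262),65.5)
for b in gb: print("g",*b)
gc=np.array([b[2] for b in gb if b[0]>15])
print("window centre",gc.mean(0))
for b in blobs(f,((B>140)&(G>140)&(Rr>140)).astype(np.uint8),(205,180,290,262),65.5): print("white",*b)
mr=((Rr-G>40)&(Rr-B>40)).astype(np.uint8)
for b in blobs(f,mr,(240,165,270,190),58): print("red",*b)
md=((im.max(2)<60)).astype(np.uint8)
n,l,s,c=cv2.connectedComponentsWithStats(md[:, :]);i=l[220,225]
for j in range(1,n):
    if s[j,4]>60 and 190<c[j][0]<330 and 170<c[j][1]<280:
        cn=max(cv2.findContours((l==j).astype(np.uint8),0,2)[0],key=len);e=cv2.fitEllipse(cn)
        print("dark",s[j,4],e,plane(f,*e[0],65.5),plane(f,*e[0],105))
# corners of box & z of face
for t,(u,v) in dict(knob=(318,232),face=(227,222),hub=(247,220)).items(): print(t,w(f,u,v))
mw=env.masks_of("wheel",f)[0]["region"];z=[w(f,u,v)[2] for v,u in np.argwhere(cv2.erode(mw.astype(np.uint8),np.ones((7,7))))]
print("face z",np.median(z),np.std(z))
mc=env.masks_of("changer",f)[0]["region"]
cn=max(cv2.findContours(mc.astype(np.uint8),0,2)[0],key=len);r=cv2.minAreaRect(cn)
print("box",[plane(f,*p,44)[:2] for p in cv2.boxPoints(r)])
c=f["image"][160:275,180:365];cv2.imwrite("pics/crop1.png",cv2.resize(c,None,fx=4.3,fy=4.3,interpolation=2))
E
```

```text
g 45 [248.6 204.8] [561.313  54.076]
g 43 [237.3 207.1] [557.468  73.013]
g 44 [258.2 210.9] [551.202  37.833]
g 5 [215.8 214.6] [544.618 108.885]
g 43 [231.1 216.9] [540.896  83.183]
g 43 [260.6 222. ] [532.48   33.721]
g 44 [233.5 228. ] [522.251  79.   ]
g 43 [254.3 231.9] [515.812  44.166]
g 42 [243.  234.2] [511.989  62.93 ]
window centre [536.676  58.49 ]
white 7 [229.  195.3] [577.296  87.118]
white 603 [245.8 219.6] [536.447  58.525]
red 23 [252. 177.] [609.582  49.006]
red 27 [256.4 178. ] [607.972  41.563]
dark 2382 ((246.57032775878906, 220.474365234375), (70.3172836303711, 72.20285034179688), 137.40057373046875) [534.978  57.228  65.5  ] [532.563  55.167 105.   ]
dark 87 ((306.54901123046875, 229.56895446777344), (8.525374412536621, 18.545841217041016), 12.096457481384277) [520.143 -43.447  65.5  ] [518.381 -41.074 105.   ]
dark 97 ((316.9538879394531, 231.530029296875), (10.1496000289917, 10.817917823791504), 24.16399383544922) [516.925 -60.916  65.5  ] [515.305 -57.774 105.   ]
knob [514.147 -58.617 115.243]
face [531.926  89.46   71.414]
hub [535.446  56.239  70.865]
face z 69.87771837068169 42.91113896934793
box [array([499.936, -86.732]), array([ 500.038, -112.515]), array([ 474.366, -112.386]), array([474.273, -86.655])]
```

View pics/crop1.png

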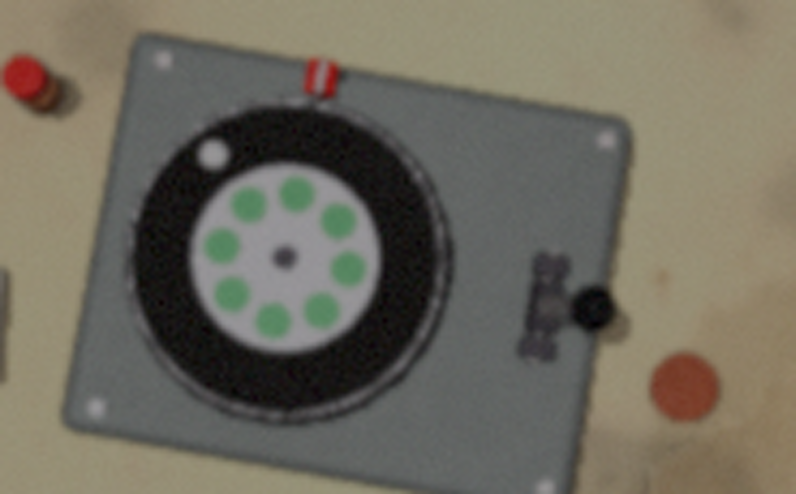

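The crop confirms the dot at (213,154), the pointer at (321,77) and one window aligned with the pointer line. The wheel is therefore in the −0.785 click, so three clicks are needed. Next I plan the approach to the near side of the track.

```bash
cat > plan.py <<'E'
from meas import *
import sys,json
C=np.array([536.4,58.4])
def go(tx,ty,tz,yaw,n,g=1):
    s=env.read_state();p=np.array(s["ee_pos"]);y=s["tcp_rot"][2];T=np.array([tx,ty,tz]);y0=y
    p0=p.copy();rows=[]
    dy=(yaw-y+np.pi)%(2*np.pi)-np.pi
    for i in range(n):
        q=p0+(T-p0)*(i+1)/n;M=R.from_euler('xyz',[np.pi,0,y]).as_matrix()
        d=np.round(M.T@(q-p)/30,3 if n<3 else 2);t=round((y0+dy*(i+1)/n-y)*-1,3)
        rows.append([g,*[float(a) for a in d],float(t)]);p=p+M@d*30;y-=t
    for i in range(0,n,5): print(json.dumps([rows[i:i+5]]))
    print("end",p,y)
if __name__=="__main__": go(*map(float,sys.argv[1:5]),int(sys.argv[5]))
E
python3 - <<'E'
from plan import *
for n in ("top","scene"):
    f=env.grab_frame(n);mx=0;v,u=np.mgrid[0:420:3,0:560:3];z=f["z_map"][v,u]
    c=np.stack([(u-f["cx"])*z/f["fx"],(v-f["cy"])*z/f["fy"],z],-1)@Rm(f).T+np.array(f["eye"])
    c=c[z>0];A=np.array([246,628.]);B=np.array([493,39.]);d=(B-A)/np.linalg.norm(B-A)
    r=c[:,:2]-A;t=r@d;o=r@[-d[1],d[0]];k=(t>-50)&(t<700)&(abs(o)<130);print(n,np.sort(c[k][:,2])[-5:],c[k][c[k][:,2].argmax()])
w_=env.grab_frame("wrist");print(w_["mount"])
go(492.6,38.8,120,1.99,20)
E
```

```text
top [156.627 157.197 157.479 157.967 159.456] [462.9   413.002 159.456]
scene [156.363 156.509 156.774 156.82  156.969] [418.458 478.147 156.969]
[[   0.001   -0.969   -0.247   71.105]
 [   1.       0.001   -0.      -0.068]
 [   0.      -0.247    0.969 -178.991]
 [   0.       0.       0.       1.   ]]
[[[1, -0.74, -0.77, 0.14, 0.039], [1, -0.77, -0.73, 0.14, 0.039], [1, -0.8, -0.71, 0.15, 0.039], [1, -0.83, -0.67, 0.14, 0.039], [1, -0.85, -0.64, 0.14, 0.039]]]
[[[1, -0.87, -0.61, 0.14, 0.039], [1, -0.9, -0.57, 0.15, 0.039], [1, -0.92, -0.54, 0.14, 0.038], [1, -0.94, -0.5, 0.14, 0.039], [1, -0.96, -0.47, 0.14, 0.039]]]
[[[1, -0.98, -0.43, 0.15, 0.039], [1, -0.99, -0.38, 0.14, 0.039], [1, -1.0, -0.35, 0.14, 0.039], [1, -1.02, -0.31, 0.14, 0.039], [1, -1.03, -0.28, 0.15, 0.039]]]
[[[1, -1.04, -0.23, 0.14, 0.039], [1, -1.05, -0.18, 0.14, 0.039], [1, -1.06, -0.15, 0.14, 0.039], [1, -1.06, -0.11, 0.15, 0.039], [1, -1.06, -0.07, 0.14, 0.039]]]
end [492.458  38.78  119.973] 1.9896877815887162
```

move_arm([
  [[1,-0.74,-0.77,0,0.039],[1,-0.77,-0.73,0,0.039],[1,-0.8,-0.71,0,0.039],[1,-0.83,-0.67,0,0.039],[1,-0.85,-0.64,0,0.039]],
])

```text
clock: 1.92
ee_pos: [308.1, 480.2, 205.6]
tcp_rot: [3.141, -0.0, 2.572]
ft_force: [0.3, -1.0, 0.9]
finger_gap: 47.2
gripper_force: 0.0
```

move_arm([
  [[1,-0.87,-0.61,0,0.039],[1,-0.9,-0.57,0,0.039],[1,-0.92,-0.54,0,0.039],[1,-0.94,-0.5,0,0.039],[1,-0.96,-0.47,0,0.039]],
])

```text
clock: 2.55
ee_pos: [369.9, 331.7, 205.5]
tcp_rot: [3.141, -0.0, 2.376]
ft_force: [0.5, -0.1, 0.1]
finger_gap: 0.8
gripper_force: 0.0
```

move_arm([
  [[1,-0.98,-0.43,0,0.039],[1,-0.99,-0.38,0,0.039],[1,-1.0,-0.35,0,0.039],[1,-1.0,-0.31,0,0.039],[1,-1.0,-0.28,0,0.039]],
])

```text
clock: 3.18
ee_pos: [430.4, 185.4, 205.5]
tcp_rot: [3.142, -0.0, 2.181]
ft_force: [-0.1, -0.4, -0.6]
finger_gap: 0.5
gripper_force: 0.0
```

move_arm([
  [[1,-1.0,-0.23,0.3,0.039],[1,-1.0,-0.18,0.5,0.039],[1,-1.0,-0.15,0.5,0.039],[1,-1.0,-0.11,0.5,0.039],[1,-1.0,-0.07,0.5,0.039]],
])

```text
clock: 3.8
ee_pos: [487.6, 44.8, 136.1]
tcp_rot: [3.141, 0.0, 1.986]
ft_force: [0.5, -0.0, 0.1]
finger_gap: 0.4
gripper_force: 0.0
```

```bash
python3 - <<'E'
from plan import *
s=env.read_state();print(s["ee_pos"],s["tcp_rot"],s["ft_force"],s["joints"],s["finger_gap"])
f=env.grab_frame("wrist");cv2.imwrite("pics/wr1.png",f["image"]);np.savez("/tmp/w.npz",z=f["z_map"])
go(492.6,38.8,80,1.99,2)
E
```

```text
[487.633  44.827 136.067] [3.141 0.    1.986] [ 0.477 -0.022  0.149] [-0.684  0.224  0.529  2.107 -0.15   0.846  0.349] 0.448318586828747
[[[1, -0.069, 0.056, 0.911, -0.004], [1, -0.07, 0.056, 0.912, -0.005]]]
end [492.59   38.792  79.988] 1.9904866126319098
```

View pics/wr1.png

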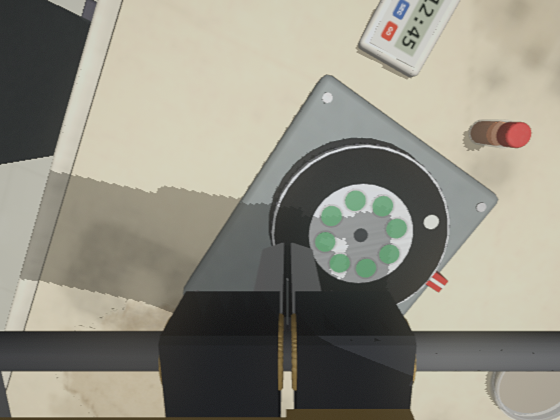

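The wrist view shows the dot at (431,222), the pointer at (437,282) and the shut fingertips at (288,245) over the track. Now I descend and feel for the face.

move_arm([
  [[1,-0.07,0.056,0.9,-0.005],[1,-0.07,0.056,0.9,-0.005],[1,0,0,0.1,0],[1,0,0,0,0]],
])

```text
clock: 4.35
ee_pos: [492.1, 43.9, 80.0]
tcp_rot: [-3.141, 0.0, 1.998]
ft_force: [0.1, 1.0, -0.4]
finger_gap: 0.6
gripper_force: 0.0
```

move_arm([
  [[1,0,0,0.06,0],[1,0,0,0.06,0],[1,0,0,0,0]],
])

```text
clock: 4.72
ee_pos: [492.0, 44.5, 76.1]
tcp_rot: [3.141, -0.0, 1.999]
ft_force: [-0.1, 0.2, 0.5]
finger_gap: 0.5
gripper_force: 0.0
```

move_arm([
  [[1,0,0,0.03,0],[1,0,0,0,0]],
])

```text
clock: 4.97
ee_pos: [491.9, 44.4, 75.0]
tcp_rot: [-3.142, 0.0, 1.999]
ft_force: [-0.1, 0.2, 0.3]
finger_gap: 0.4
gripper_force: 0.0
```

move_arm([
  [[1,-0.18,-0.056,0.03,0],[1,0,0,0.03,0],[1,0,0,0,0]],
])

```text
clock: 5.35
ee_pos: [492.6, 38.6, 73.1]
tcp_rot: [-3.141, -0.0, 1.998]
ft_force: [0.6, -0.2, 0.0]
finger_gap: 0.9
gripper_force: 0.0
```

move_arm([
  [[1,0,0,0.02,0],[1,0,0,0,0]],
])

```text
clock: 5.6
ee_pos: [492.6, 38.8, 72.5]
tcp_rot: [-3.141, 0.0, 1.999]
ft_force: [-0.7, -0.2, -0.4]
finger_gap: 0.2
gripper_force: 0.0
```

move_arm([
  [[1,0,0,0.02,0],[1,0,0,0,0]],
])

```text
clock: 5.85
ee_pos: [492.6, 38.7, 71.9]
tcp_rot: [-3.141, 0.0, 1.999]
ft_force: [0.1, -0.2, 0.0]
finger_gap: 0.4
gripper_force: 0.0
```

move_arm([
  [[1,0,0,0.02,0],[1,0,0,0,0]],
])

```text
clock: 6.1
ee_pos: [492.6, 38.7, 71.3]
tcp_rot: [-3.141, 0.0, 1.999]
ft_force: [0.1, -0.3, -0.6]
finger_gap: 0.3
gripper_force: 0.0
```

move_arm([
  [[1,0,0,0.01,0],[1,0,0,0,0]],
])

```text
clock: 6.35
ee_pos: [492.6, 38.7, 71.1]
tcp_rot: [-3.142, 0.0, 1.999]
ft_force: [-0.1, -0.3, -0.1]
finger_gap: 0.6
gripper_force: 0.0
```

move_arm([
  [[1,0,0,0.01,0],[1,0,0,0,0]],
])

```text
clock: 6.6
ee_pos: [492.6, 38.7, 70.8]
tcp_rot: [-3.142, 0.0, 1.999]
ft_force: [0.1, 0.4, 0.3]
finger_gap: 0.3
gripper_force: 0.0
```

move_arm([
  [[1,0,0,0.01,0],[1,0,0,0,0]],
])

```text
clock: 6.85
ee_pos: [492.6, 38.7, 70.5]
tcp_rot: [-3.142, 0.0, 1.999]
ft_force: [-0.0, 0.2, -0.0]
finger_gap: 0.6
gripper_force: 0.0
```

move_arm([
  [[1,0,0,0.01,0],[1,0,0,0,0]],
])

```text
clock: 7.1
ee_pos: [492.6, 38.7, 70.2]
tcp_rot: [-3.142, -0.0, 1.999]
ft_force: [0.3, 0.9, -0.0]
finger_gap: 0.5
gripper_force: 0.0
```

move_arm([
  [[1,0,0,0.01,0],[1,0,0,0,0]],
])

```text
clock: 7.35
ee_pos: [492.6, 38.7, 69.9]
tcp_rot: [-3.142, 0.0, 1.999]
ft_force: [0.1, -0.8, -0.7]
finger_gap: 0.5
gripper_force: 0.0
```

move_arm([
  [[1,0,0,0.01,0],[1,0,0,0,0]],
])

```text
clock: 7.6
ee_pos: [492.6, 38.7, 69.6]
tcp_rot: [-3.142, -0.0, 1.999]
ft_force: [-0.1, -0.2, 0.6]
finger_gap: 0.5
gripper_force: 0.0
```

move_arm([
  [[1,0,0,0.01,0],[1,0,0,0,0]],
])

```text
clock: 7.85
ee_pos: [492.6, 38.7, 69.3]
tcp_rot: [-3.141, 0.0, 1.999]
ft_force: [-0.2, 0.2, -0.7]
finger_gap: 0.3
gripper_force: 0.0
```

move_arm([
  [[1,0,0,0.01,0],[1,0,0,0,0]],
])

```text
clock: 8.1
ee_pos: [492.6, 38.7, 69.1]
tcp_rot: [-3.142, -0.0, 1.999]
ft_force: [-1.6, -0.3, 5.0]
finger_gap: 0.4
gripper_force: 2.5
```

move_arm([
  [[1,0,0,0.002,0],[1,0,0,0,0]],
])

```text
clock: 8.35
ee_pos: [492.6, 38.7, 69.1]
tcp_rot: [3.142, -0.0, 1.999]
ft_force: [-1.3, -0.5, 6.9]
finger_gap: 0.4
gripper_force: 3.1
```

move_arm([
  [[1,0,0,0.002,0],[1,0.04,0.001,0,0.025],[1,0.04,0.001,0,0.025]],
])

```text
clock: 8.72
ee_pos: [492.2, 40.4, 69.1]
tcp_rot: [3.141, 0.001, 1.947]
ft_force: [1.3, -4.3, 3.6]
finger_gap: 0.5
gripper_force: 2.2
```

move_arm([
  [[1,0,0,0.004,0],[1,0.04,0.001,0,0.025]],
])

```text
clock: 8.98
ee_pos: [491.7, 41.6, 69.1]
tcp_rot: [3.141, 0.001, 1.923]
ft_force: [0.1, -4.1, 8.0]
finger_gap: 0.4
gripper_force: 4.1
```

move_arm([
  [[1,0.08,0.002,0,0.05],[1,0.08,0.002,0,0.05]],
])

```text
clock: 9.22
ee_pos: [490.2, 46.4, 69.1]
tcp_rot: [3.141, 0.0, 1.822]
ft_force: [-0.1, -2.4, 8.2]
finger_gap: 0.0
gripper_force: 4.2
```

```bash
cat > wa.py <<'E'
from plan import *
PA=np.arctan2(45.3-58.4,608.8-536.4)
def wheel(save=None):
    s=env.read_state();f=env.grab_frame("wrist")
    T=np.eye(4);T[:3,:3]=R.from_euler('xyz',s["tcp_rot"]).as_matrix();T[:3,3]=s["ee_pos"];T=T@np.array(f["mount"])
    f["eye"]=T[:3,3];f["orientation"]=T[:3,:3]
    im=f["image"];h=cv2.cvtColor(im,cv2.COLOR_BGR2HSV)
    z=69.
    k=(np.array(im.min(2))>120)&(h[...,1]<50);out=[]
    n,l,st,c=cv2.connectedComponentsWithStats(k.astype(np.uint8))
    for i in range(1,n):
        p=plane(f,*c[i],z)[:2]-C;r=np.hypot(*p)
        if 40<r<58 and 40<st[i,4]<500: out.append((round(float((PA-np.arctan2(p[1],p[0])+np.pi)%(2*np.pi)-np.pi),3),round(float(r),1),int(st[i,4])))
    k=(h[...,0]>40)&(h[...,0]<85)&(h[...,1]>50);n,l,st,c=cv2.connectedComponentsWithStats(k.astype(np.uint8));g=[]
    for i in range(1,n):
        p=plane(f,*c[i],z)[:2]-C;r=np.hypot(*p)
        if r<40 and st[i,4]>150: g.append((PA-np.arctan2(p[1],p[0])))
    ph=np.angle(np.exp(8j*np.array(g)).mean())/8 if g else None
    print("dot",out,"window phase (0=click)",ph,len(g),"F",np.round(s["ft_force"],1),"pos",np.round(s["ee_pos"],1),"yaw",s["tcp_rot"][2])
    if save: cv2.imwrite(save,im)
    return s
if __name__=="__main__": wheel(sys.argv[1] if len(sys.argv)>1 else None)
E
python3 wa.py pics/wr2.png
```

```text
dot [(-0.631, 50.1, 318)] window phase (0=click) 0.15167410028203088 6 F [-0.1 -2.4  8.2] pos [490.2  46.4  69.1] yaw 1.8216826350283628
```

move_arm([
  [[1,0.08,0.002,0,0.05],[1,0.08,0.002,0,0.05],[1,0.08,0.002,0,0.05],[1,0.08,0.002,0,0.05]],
])

```text
clock: 9.78
ee_pos: [488.8, 56.2, 69.1]
tcp_rot: [3.141, -0.0, 1.622]
ft_force: [-0.7, -2.2, 7.9]
finger_gap: 0.3
gripper_force: 4.0
```

```bash
python3 wa.py
```

```text
dot [(-0.43, 50.3, 314)] window phase (0=click) 0.35738194723752953 6 F [-0.7 -2.2  7.9] pos [488.8  56.2  69.1] yaw 1.6218975550140198
```

move_arm([
  [[1,0.08,0.002,0,0.05],[1,0.08,0.002,0,0.05],[1,0.08,0.002,0,0.05],[1,0.08,0.002,0,0.05]],
])

```text
clock: 10.32
ee_pos: [489.3, 66.0, 69.1]
tcp_rot: [3.141, -0.001, 1.422]
ft_force: [-0.0, -0.1, 7.4]
finger_gap: 0.5
gripper_force: 3.6
```

```bash
python3 wa.py
```

```text
dot [(-0.233, 50.4, 314)] window phase (0=click) -0.22693775469929972 6 F [-0.  -0.1  7.4] pos [489.3  66.   69.1] yaw 1.4221127823729693
```

move_arm([
  [[1,0.08,0.002,0,0.05],[1,0.08,0.002,0,0.05],[1,0.08,0.002,0,0.05],[1,0.08,0.002,0,0.05],[1,0.04,0.001,0,0.025]],
])

```text
clock: 11.0
ee_pos: [492.4, 76.7, 69.1]
tcp_rot: [3.141, -0.001, 1.198]
ft_force: [1.6, 0.0, 6.0]
finger_gap: 0.4
gripper_force: 3.2
```

move_arm([
  [[1,0,0,0,0],[1,0,0,-0.05,0],[1,0,0,-0.1,0],[1,0,0,0,0]],
])

```text
clock: 11.5
ee_pos: [491.6, 76.2, 73.4]
tcp_rot: [-3.142, -0.0, 1.199]
ft_force: [0.6, -0.0, -0.2]
finger_gap: 0.9
gripper_force: 0.0
```

```bash
python3 wa.py; python3 plan.py 492.6 38.8 73.6 1.99 10
```

```text
dot [(-0.001, 50.6, 299)] window phase (0=click) 0.014823538291451591 7 F [ 0.6 -0.  -0.2] pos [491.6  76.2  73.4] yaw 1.198794298460478
[[[1, -0.11, 0.05, -0.0, -0.079], [1, -0.12, 0.04, -0.0, -0.079], [1, -0.12, 0.03, -0.0, -0.079], [1, -0.13, 0.02, -0.0, -0.079], [1, -0.12, 0.01, -0.0, -0.08]]]
[[[1, -0.12, -0.0, -0.01, -0.079], [1, -0.13, -0.01, 0.0, -0.079], [1, -0.12, -0.02, 0.0, -0.079], [1, -0.12, -0.03, 0.0, -0.079], [1, -0.12, -0.04, 0.0, -0.079]]]
end [492.57   38.84   73.616] 1.989796335407098
```

move_arm([
  [[1,-0.11,0.05,0,-0.079],[1,-0.12,0.04,0,-0.079],[1,-0.12,0.03,0,-0.079],[1,-0.13,0.02,0,-0.079],[1,-0.12,0.01,0,-0.08]],
])

```text
clock: 12.18
ee_pos: [492.1, 57.3, 73.2]
tcp_rot: [-3.141, 0.0, 1.597]
ft_force: [-0.6, -0.1, -1.3]
finger_gap: 0.7
gripper_force: 0.0
```

move_arm([
  [[1,-0.12,0,0,-0.079],[1,-0.13,-0.01,0,-0.079],[1,-0.12,-0.02,0,-0.079],[1,-0.12,-0.03,0,-0.079],[1,-0.12,-0.04,0,-0.079]],
])

```text
clock: 12.8
ee_pos: [492.4, 38.6, 73.1]
tcp_rot: [-3.141, -0.0, 1.992]
ft_force: [0.1, -0.2, 1.7]
finger_gap: 0.5
gripper_force: 0.0
```

move_arm([
  [[1,0,0,0.06,0],[1,0,0,0.06,0],[1,0,0,0.015,0],[1,0,0,0,0]],
])

```text
clock: 13.3
ee_pos: [492.5, 38.9, 69.2]
tcp_rot: [-3.141, -0.0, 1.989]
ft_force: [-0.8, -1.1, 3.2]
finger_gap: 0.4
gripper_force: 1.5
```

move_arm([
  [[1,0,0,0.006,0],[1,0.04,0.001,0.002,0.025],[1,0.04,0.001,0.002,0.025]],
])

```text
clock: 13.68
ee_pos: [492.0, 40.5, 69.1]
tcp_rot: [3.141, 0.001, 1.938]
ft_force: [-0.4, -4.5, 7.5]
finger_gap: 0.2
gripper_force: 3.6
```

move_arm([
  [[1,0.08,0.002,0.001,0.05],[1,0.08,0.002,0,0.05],[1,0.08,0.002,0,0.05]],
])

```text
clock: 14.05
ee_pos: [489.8, 47.7, 69.1]
tcp_rot: [3.141, 0.0, 1.787]
ft_force: [-1.4, -1.5, 7.4]
finger_gap: 0.1
gripper_force: 3.9
```

```bash
python3 wa.py
```

```text
dot [(0.173, 50.5, 272)] window phase (0=click) 0.19257334609200438 6 F [-1.4 -1.5  7.4] pos [489.8  47.7  69.1] yaw 1.787399991425592
```

Tracking 1:1. 0.61 rad to go for this click.

move_arm([
  [[1,0.08,0.002,0,0.05],[1,0.08,0.002,0,0.05],[1,0.08,0.002,0,0.05],[1,0.08,0.002,0,0.05],[1,0.08,0.002,0,0.05]],
])

```text
clock: 14.72
ee_pos: [488.7, 60.0, 69.1]
tcp_rot: [3.141, -0.0, 1.538]
ft_force: [-2.0, -0.0, 7.0]
finger_gap: 0.6
gripper_force: 3.8
```

move_arm([
  [[1,0.08,0.002,0,0.05],[1,0.08,0.002,0,0.05],[1,0.08,0.002,0,0.05]],
])

```text
clock: 15.1
ee_pos: [489.5, 67.3, 69.1]
tcp_rot: [3.141, -0.0, 1.388]
ft_force: [-1.8, 0.7, 6.6]
finger_gap: 0.5
gripper_force: 3.5
```

```bash
python3 wa.py
```

```text
dot [(0.569, 50.6, 259)] window phase (0=click) -0.18532405677280173 6 F [-1.8  0.7  6.6] pos [489.5  67.3  69.1] yaw 1.3877726169447913
```

move_arm([
  [[1,0.08,0.002,0,0.05],[1,0.08,0.002,0,0.05],[1,0.08,0.002,0,0.05],[1,0.08,0.002,0,0.05],[1,0,0,0,0]],
])

```text
clock: 15.78
ee_pos: [492.2, 76.6, 69.1]
tcp_rot: [3.141, -0.0, 1.189]
ft_force: [-1.8, 0.5, 8.6]
finger_gap: 0.4
gripper_force: 4.0
```

move_arm([
  [[1,0,0,-0.05,0],[1,0,0,-0.1,0],[1,0,0,0,0]],
])

```text
clock: 16.15
ee_pos: [492.0, 76.2, 73.6]
tcp_rot: [3.141, -0.0, 1.19]
ft_force: [-0.9, -0.9, -0.8]
finger_gap: 0.5
gripper_force: 0.0
```

```bash
python3 wa.py; python3 plan.py 492.6 38.8 73.4 1.99 10
```

```text
dot [(0.761, 50.4, 239)] window phase (0=click) 0.014124858243152941 7 F [-0.9 -0.9 -0.8] pos [492.   76.2  73.6] yaw 1.1896678372847944
[[[1, -0.12, 0.05, 0.0, -0.08], [1, -0.11, 0.04, 0.0, -0.08], [1, -0.12, 0.03, 0.0, -0.08], [1, -0.13, 0.02, 0.0, -0.08], [1, -0.12, 0.01, 0.0, -0.08]]]
[[[1, -0.13, -0.0, 0.0, -0.08], [1, -0.12, -0.01, 0.0, -0.08], [1, -0.12, -0.02, 0.0, -0.08], [1, -0.12, -0.03, 0.0, -0.08], [1, -0.12, -0.04, 0.0, -0.08]]]
end [492.681  38.91   73.44 ] 1.989802095151497
```

move_arm([
  [[1,-0.12,0.05,0,-0.08],[1,-0.11,0.04,0,-0.08],[1,-0.12,0.03,0,-0.08],[1,-0.13,0.02,0,-0.08],[1,-0.12,0.01,0,-0.08]],
])

```text
clock: 16.82
ee_pos: [492.3, 57.4, 73.3]
tcp_rot: [-3.141, 0.0, 1.592]
ft_force: [-0.5, -0.2, -0.9]
finger_gap: 0.3
gripper_force: 0.0
```

move_arm([
  [[1,-0.13,0,0,-0.08],[1,-0.12,-0.01,0,-0.08],[1,-0.12,-0.02,0,-0.08],[1,-0.12,-0.03,0,-0.08],[1,-0.12,-0.04,0,-0.08]],
])

```text
clock: 17.45
ee_pos: [492.6, 38.7, 73.3]
tcp_rot: [-3.141, 0.0, 1.992]
ft_force: [-0.0, 0.4, 0.1]
finger_gap: 0.2
gripper_force: 0.0
```

move_arm([
  [[1,0,0,0.06,0],[1,0,0,0.06,0],[1,0,0,0.015,0],[1,0,0,0,0]],
])

```text
clock: 17.95
ee_pos: [492.6, 39.0, 69.3]
tcp_rot: [-3.141, 0.0, 1.989]
ft_force: [0.8, 0.2, -0.3]
finger_gap: 0.8
gripper_force: 0.0
```

move_arm([
  [[1,0,0,0.006,0],[1,0,0,0,0]],
])

```text
clock: 18.2
ee_pos: [492.7, 38.9, 69.2]
tcp_rot: [3.142, -0.0, 1.99]
ft_force: [-1.4, -1.0, 1.9]
finger_gap: 0.4
gripper_force: 1.1
```

move_arm([
  [[1,0,0,0.007,0],[1,0.04,0.001,0.002,0.025],[1,0.04,0.001,0.002,0.025]],
])

```text
clock: 18.58
ee_pos: [492.2, 40.5, 69.1]
tcp_rot: [3.141, 0.001, 1.938]
ft_force: [-1.3, -4.8, 7.7]
finger_gap: 0.4
gripper_force: 3.8
```

move_arm([
  [[1,0.08,0.002,0.001,0.05],[1,0.08,0.002,0,0.05],[1,0.08,0.002,0,0.05]],
])

```text
clock: 18.95
ee_pos: [489.9, 47.7, 69.1]
tcp_rot: [3.141, 0.0, 1.788]
ft_force: [-2.1, -1.4, 8.5]
finger_gap: 0.6
gripper_force: 4.1
```

move_arm([
  [[1,0.08,0.002,0,0.05],[1,0.08,0.002,0,0.05],[1,0.08,0.002,0,0.05],[1,0.08,0.002,0,0.05],[1,0.08,0.002,0,0.05]],
])

```text
clock: 19.58
ee_pos: [488.8, 59.9, 69.1]
tcp_rot: [3.141, -0.0, 1.538]
ft_force: [-1.7, 0.6, 8.7]
finger_gap: 0.2
gripper_force: 4.1
```

move_arm([
  [[1,0.08,0.002,0,0.05],[1,0.08,0.002,0,0.05],[1,0.08,0.002,0,0.05]],
])

```text
clock: 19.95
ee_pos: [489.6, 67.2, 69.1]
tcp_rot: [3.141, -0.0, 1.388]
ft_force: [-1.6, 0.3, 8.0]
finger_gap: 0.4
gripper_force: 3.9
```

```bash
python3 wa.py pics/wr3.png
```

```text
dot [] window phase (0=click) -0.18501406951284916 6 F [-1.6  0.3  8. ] pos [489.6  67.2  69.1] yaw 1.3879813317113905
```

move_arm([
  [[1,0.08,0.002,0,0.05],[1,0.08,0.002,0,0.05],[1,0.08,0.002,0,0.05],[1,0.08,0.002,0,0.05],[1,0,0,0,0]],
])

```text
clock: 20.62
ee_pos: [492.4, 76.5, 69.1]
tcp_rot: [3.141, -0.0, 1.189]
ft_force: [-1.6, 0.4, 9.4]
finger_gap: 0.5
gripper_force: 4.5
```

move_arm([
  [[1,0,0,-0.05,0],[1,0,0,-0.1,0],[1,0,0,-0.5,0],[1,0,0,-0.8,0],[1,0,0,0,0]],
])

```text
clock: 21.25
ee_pos: [493.0, 76.6, 114.1]
tcp_rot: [3.14, -0.002, 1.19]
ft_force: [-0.2, -0.4, -0.9]
finger_gap: 0.7
gripper_force: 0.0
```

```bash
python3 wa.py pics/wr4.png; python3 plan.py 520 -32.1 112 1.392 6
```

```text
dot [] window phase (0=click) -0.004806950237414974 8 F [-0.2 -0.4 -0.9] pos [493.   76.6 114.1] yaw 1.1897458169816266
[[[1, -0.5, 0.37, 0.01, -0.034], [1, -0.52, 0.35, 0.0, -0.033], [1, -0.53, 0.33, 0.01, -0.034], [1, -0.53, 0.31, 0.01, -0.034], [1, -0.55, 0.3, 0.0, -0.033]]]
[[[1, -0.56, 0.27, 0.01, -0.034]]]
end [519.888 -32.027 111.982] 1.392093704324837
```

View pics/wr4.png

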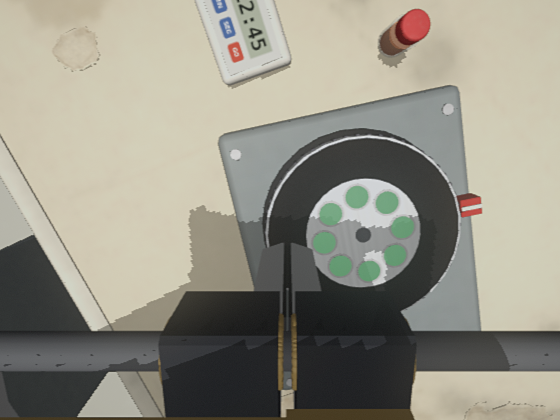

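The windows are back in a click with one on the pointer line (470,207). The dot is hidden behind the gripper, as expected for two clicks on. I move to the lever and confirm from there.

move_arm([
  [[1,-0.5,0.37,0,-0.034],[1,-0.52,0.35,0,-0.034],[1,-0.53,0.33,0,-0.034],[1,-0.53,0.31,0,-0.034],[1,-0.55,0.3,0,-0.034]],
])

```text
clock: 21.92
ee_pos: [514.8, -14.8, 111.8]
tcp_rot: [-3.141, 0.0, 1.361]
ft_force: [0.4, -0.4, -0.6]
finger_gap: 0.6
gripper_force: 0.0
```

move_arm([
  [[1,-0.56,0.27,0,-0.034],[1,0,0,0,0],[1,0,0,0,0]],
])

```text
clock: 22.3
ee_pos: [519.1, -31.9, 111.9]
tcp_rot: [-3.141, 0.0, 1.393]
ft_force: [-0.4, 0.4, -0.6]
finger_gap: 0.4
gripper_force: 0.0
```

```bash
python3 wa.py pics/wr5.png; python3 - <<'E'
from plan import *
f=env.grab_frame("scene");cv2.imwrite("pics/sc5.png",cv2.resize(f["image"][150:310,170:390],None,fx=3.5,fy=3.5))
ex=np.array([np.cos(-.179),np.sin(-.179)]);ey=np.array([-ex[1],ex[0]])
for p in np.arange(.2,1.2,.19):
    y=-103-48*np.sin(p)+5*np.cos(p)+8;print(round(p,2),round(y,1),C+ey*y,52+48*np.cos(p)+5*np.sin(p))
s=env.read_state();d=s["ee_pos"][:2]-C;print("TCP changer",d@ex,d@ey,s["ee_pos"][2])
E
```

```text
dot [(1.539, 49.2, 243)] window phase (0=click) -0.005442591327164564 8 F [-0.4  0.4 -0.6] pos [519.1 -31.9 111.9] yaw 1.3932024259221267
0.2 -99.6 [518.66  -39.644] 100.03654239035491
0.39 -108.6 [517.06  -48.489] 98.29657694876683
0.58 -117.1 [515.547 -56.851] 94.89032687988833
0.77 -124.8 [514.175 -64.431] 89.94038833446206
0.96 -131.5 [512.995 -70.953] 83.62491717298292
1.15 -136.8 [512.049 -76.185] 76.17121686374216
TCP changer -0.8457081100619206 -91.58267679701417 112.09263363592187
```

View pics/sc5.png

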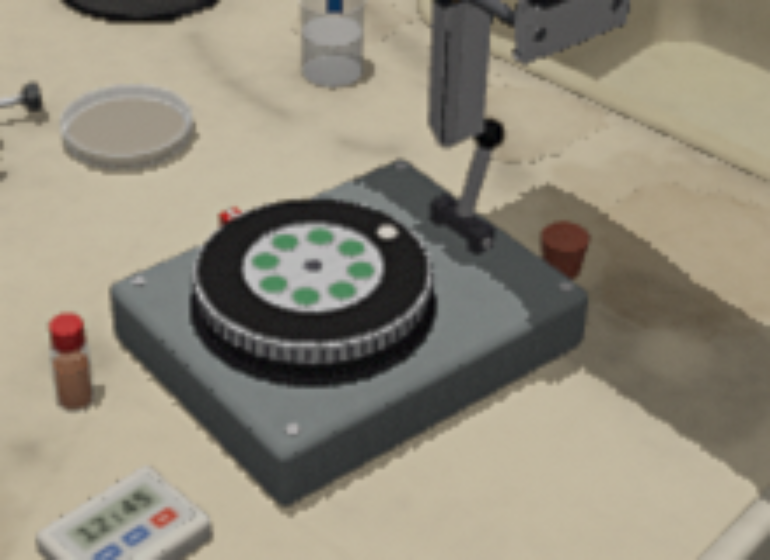

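View pics/wr5.png

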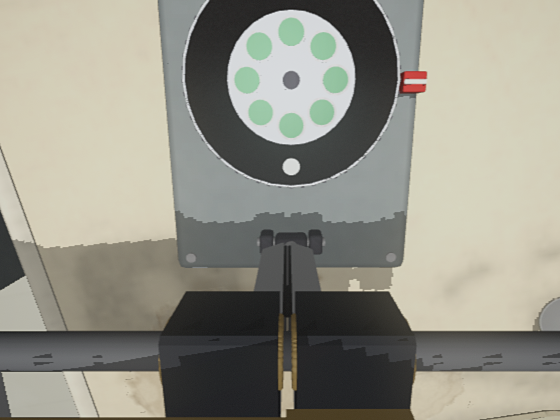

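The scene crop shows the fingertip (460,130) on the wheel side of the knob (489,133). The wrist view shows the dot (291,167) a quarter turn clockwise of the pointer (414,82), so the wheel is at 1.57. Now I throw the lever along its arc.

move_arm([
  [[1,0,0,0.2,0],[1,0,0,0.2,0],[1,-0.1,0,0,0],[1,-0.1,0,0,0],[1,-0.07,0,0,0]],
])

```text
clock: 23.02
ee_pos: [518.1, -40.7, 100.4]
tcp_rot: [3.141, -0.0, 1.393]
ft_force: [-0.4, 0.6, -0.7]
finger_gap: 0.2
gripper_force: 0.5
```

move_arm([
  [[1,-0.1,0,0.02,0],[1,-0.1,0,0.02,0],[1,-0.1,0,0.02,0],[1,0,0,0,0]],
])

```text
clock: 23.52
ee_pos: [516.3, -49.5, 98.4]
tcp_rot: [-3.141, 0.0, 1.393]
ft_force: [-0.4, -0.2, -0.5]
finger_gap: 0.7
gripper_force: 0.0
```

move_arm([
  [[1,-0.1,0,0.035,0],[1,-0.1,0,0.04,0],[1,-0.08,0,0.04,0],[1,0,0,0,0]],
])

```text
clock: 24.02
ee_pos: [514.9, -57.7, 94.9]
tcp_rot: [-3.141, 0.0, 1.393]
ft_force: [0.2, 1.4, 0.6]
finger_gap: -0.1
gripper_force: 0.1
```

move_arm([
  [[1,-0.09,0,0.055,0],[1,-0.09,0,0.055,0],[1,-0.08,0,0.055,0],[1,0,0,0,0]],
])

```text
clock: 24.52
ee_pos: [513.4, -65.4, 89.9]
tcp_rot: [-3.141, 0.0, 1.393]
ft_force: [0.9, 1.4, -0.4]
finger_gap: 0.3
gripper_force: 0.3
```

```bash
python3 - <<'E'
from plan import *
s=env.read_state();print(s["ft_force"],s["ee_pos"])
f=env.grab_frame("scene");cv2.imwrite("pics/sc6.png",cv2.resize(f["image"][150:260,250:390],None,fx=5,fy=5))
E
```

```text
[ 0.855  1.414 -0.39 ] [513.442 -65.363  89.902]
```

View pics/sc6.png

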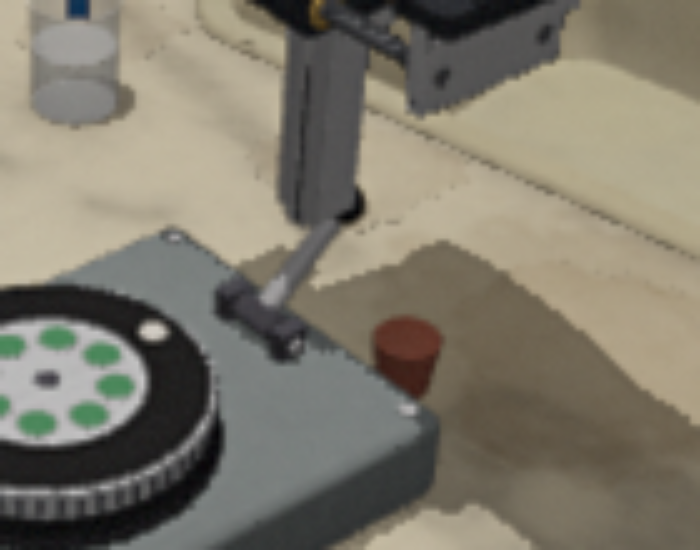

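The lever is following, with the knob at (350,205) ahead of the fingertip (315,215). I continue to the stop in small steps.

move_arm([
  [[1,-0.08,0,0.07,0],[1,-0.07,0,0.07,0],[1,-0.07,0,0.07,0],[1,0,0,0,0]],
])

```text
clock: 25.08
ee_pos: [512.3, -71.9, 83.6]
tcp_rot: [-3.141, 0.0, 1.393]
ft_force: [-0.3, 0.2, -0.7]
finger_gap: 0.6
gripper_force: 0.3
```

move_arm([
  [[1,-0.04,0,0.055,0],[1,-0.04,0,0.055,0],[1,-0.04,0,0.055,0],[1,0,0,0,0]],
])

```text
clock: 25.58
ee_pos: [511.7, -75.3, 78.7]
tcp_rot: [-3.141, 0.0, 1.394]
ft_force: [-1.0, -0.2, -0.6]
finger_gap: 0.5
gripper_force: 0.3
```

move_arm([
  [[1,-0.007,0,0.015,0],[1,0,0,0,0]],
])

```text
clock: 25.82
ee_pos: [511.8, -75.4, 78.4]
tcp_rot: [-3.142, 0.0, 1.394]
ft_force: [0.2, -0.1, 0.3]
finger_gap: 0.6
gripper_force: 0.4
```

move_arm([
  [[1,-0.007,0,0.013,0],[1,0,0,0,0]],
])

```text
clock: 26.08
ee_pos: [511.8, -75.6, 78.0]
tcp_rot: [3.142, -0.0, 1.394]
ft_force: [-0.8, 0.8, 0.2]
finger_gap: 0.4
gripper_force: 0.7
```

move_arm([
  [[1,-0.007,0,0.013,0],[1,0,0,0,0]],
])

```text
clock: 26.32
ee_pos: [511.8, -75.7, 77.6]
tcp_rot: [3.141, -0.0, 1.394]
ft_force: [-0.7, 2.3, 3.0]
finger_gap: 0.7
gripper_force: 1.4
```

move_arm([
  [[1,-0.005,0,0.01,0],[1,0,0,0,0]],
])

```text
clock: 26.58
ee_pos: [511.8, -75.9, 77.4]
tcp_rot: [3.141, -0.0, 1.394]
ft_force: [1.2, 2.7, 4.3]
finger_gap: 0.4
gripper_force: 2.0
```

move_arm([
  [[1,-0.005,0,0.01,0],[1,0,0,0,0]],
])

```text
clock: 26.82
ee_pos: [511.9, -75.9, 77.1]
tcp_rot: [3.141, -0.0, 1.394]
ft_force: [1.6, 2.7, 5.7]
finger_gap: 0.6
gripper_force: 2.4
```

move_arm([
  [[1,-0.005,0,0.01,0],[1,0,0,0,0]],
])

```text
clock: 27.08
ee_pos: [511.9, -76.0, 76.8]
tcp_rot: [3.141, -0.0, 1.394]
ft_force: [0.3, 5.1, 6.4]
finger_gap: 0.2
gripper_force: 2.9
```

move_arm([
  [[1,-0.003,0,0.006,0],[1,0,0,0,0]],
])

```text
clock: 27.32
ee_pos: [512.0, -76.1, 76.8]
tcp_rot: [3.141, -0.0, 1.394]
ft_force: [0.5, 4.2, 7.8]
finger_gap: 0.6
gripper_force: 3.2
```

```bash
python3 - <<'E'
from plan import *
s=env.read_state();print(s["ft_force"],s["ee_pos"])
ey=np.array([.178,.984]);ex=np.array([.984,-.178])
for n in ("scene","top"):
    f=env.grab_frame(n);im=f["image"]
    r=env.masks_of("lever_knob",f)
    for d in r[:2]:
        v,u=np.nonzero(d["region"]);z=f["z_map"][v,u];P=np.array([w(f,a,b) for a,b in zip(u,v)])
        q=P[:,:2]-C;print(n,d["confidence"],len(u),u.mean(),v.mean(),"y",np.percentile(q@ey,[2,50,98]),"z",np.percentile(P[:,2],[2,50,98]))
    cv2.imwrite(f"pics/{n}7.png",im)
E
```

```text
[0.531 4.229 7.838] [512.011 -76.081  76.77 ]
scene 0.49 91 309.2197802197802 205.9010989010989 y [-148.571 -118.095  -93.369] z [52.69  61.298 74.541]
```

9 N at the stop, and the geometry matches a lean of about 1.15. I back off up and inward, then check.

move_arm([
  [[1,0.03,0,-0.07,0],[1,0.1,0,-0.3,0],[1,0.4,0,-0.9,0],[1,0.5,0,-1,0],[1,0.5,0,-1,0]],
])

```text
clock: 28.15
ee_pos: [519.5, -31.1, 175.9]
tcp_rot: [-3.141, 0.001, 1.393]
ft_force: [0.3, 0.7, -0.2]
finger_gap: 0.6
gripper_force: 0.0
```

move_arm([
  [[1,1,-0.5,-0.5,0],[1,1,-0.5,0,0],[1,1,-0.5,0,0],[1,1,-0.5,0,0],[1,0,0,0,0]],
])

```text
clock: 28.78
ee_pos: [481.1, 99.5, 189.9]
tcp_rot: [-3.141, -0.0, 1.397]
ft_force: [0.1, -0.3, 0.3]
finger_gap: 0.6
gripper_force: 0.0
```

```bash
python3 wa.py; python3 - <<'E'
from plan import *
ey=np.array([.178,.984])
f=env.grab_frame("scene");im=f["image"]
ims=[cv2.resize(im[150:310,170:390],(500,364))]
h=im.max(2)<45
for d in env.masks_of("lever_knob",f)[:1]:
    v,u=np.nonzero(d["region"]&h);P=np.array([w(f,a,b) for a,b in zip(u,v)]);q=P[:,:2]-C;print(len(u),u.mean(),v.mean(),np.percentile(q@ey,[5,50,95]),np.percentile(P[:,2],[5,50,95]))
# predicted pixel of knob at several lever angles
for a in (.2,.9,1.05,1.15):
    y=-103-55*np.sin(a);p=np.array([*(C+ey*y),52+55*np.cos(a)]);c=Rm(f).T@(p-np.array(f["eye"]))
    u,v=c[0]/c[2]*f["fx"]+f["cx"],c[1]/c[2]*f["fy"]+f["cy"];print(a,u,v)
c=cv2.resize(im[170:250,270:360],None,fx=7,fy=7,interpolation=2);cv2.imwrite("pics/fin.png",c)
for t in ("vial","timer","stopper"): print(t,[np.round(d["position"]) for d in env.find_in(t,f)[:1]])
E
```

```text
dot [] window phase (0=click) -0.005520575575509479 8 F [ 0.1 -0.3  0.3] pos [481.1  99.5 189.9] yaw 1.397087978157674
38 319.13157894736844 196.57894736842104 [-151.013 -145.611  -93.352] [51.294 76.859 81.244]
0.2 309.04351050904654 187.21972245688607
0.9 320.82025865363244 190.20244989600738
1.05 322.2947837663688 192.29017874620826
1.15 323.0321538356927 193.9118056603656
vial []
timer [array([508., 216.,  16.])]
stopper [array([487.,  74.,  44.])]
```

View pics/fin.png

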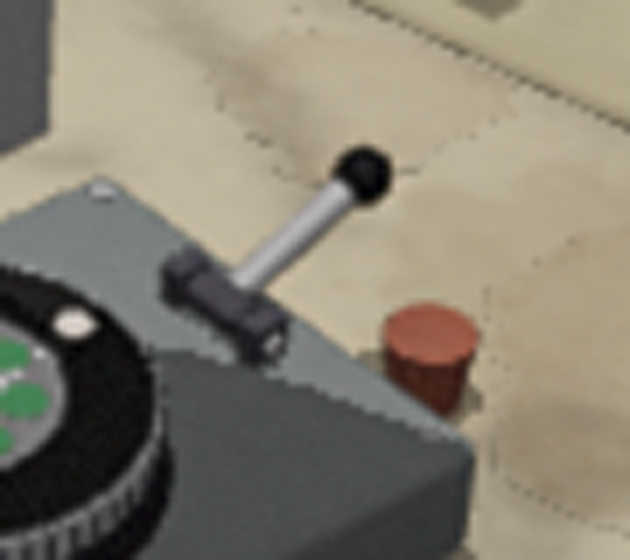

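The lever lies fully over: the knob at crop (362,174) is image (321.7,194.9), which matches a lean of 1.15. The dot is in place and the stopper is untouched.

```bash
python3 -c "
from rig import env
print(env.hand_in())"
```

```text
the job is handed in; nothing more can be done
None
```

I turned the wheel clockwise one click at a time, to the pointer and then exactly two clicks past it, and threw the lock lever outward to its stop. Measured forces stayed below 10 N, the vial, timer and stopper were not touched, and the job was handed in at about 29 s.

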